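# Draw the flat brass bar from the stock rack and lay it against the saw-board stop

## Task

Take the flat brass bar (not the two square ones) out of the stock rack: lift its exposed near end just over the lip and draw it out endwise from under the steel cover without forcing it. Then lay it gently on both wooden battens of the sawing board, along the board, with one end butted against the steel stop block, and let go; leave the other bars and everything else on the bench where they are.

Things in the scene. Friction and masses are not known exactly. Their poses are not given: they have to be found in the camera images.
- rack: fixed wooden stock rack, 290 (x) x 162 (y) mm; origin at the centre of its underside, on the bench. x runs along the bars from the open lip end (-x) to the closed rear end (+x), z up. Base 14 mm thick. The bars leave only towards -x, near end raised. Three channels at y = -50, 0, +50 mm, one bar in each; between lip and cover the bars lie open, with 14 mm free depth under them.
- rack_lip (a point): middle of the top of the lip, a full-width wall 8 mm thick (rack x = -145 to -137 mm) at the rack's -x end; its top is 39 mm above the bench, 11 mm above the bars' underside
- rack_floor (a point): front edge (rack x = -30 mm, y = 0) of the floor of the rear part, 28 mm above the bench; the bars rest on it and on a cross batten of the same height at rack x = -120 to -108 mm
- cover_mouth (a point): front lower edge (rack x = -30 mm, y = 0) of the steel cover plate, which is 5 mm thick and covers the rear part from rack x = -30 to 145 mm; its underside is 20 mm above the floor there (48 mm above the bench). The channels under it are 30 mm wide and closed behind at rack x = 133 mm
- bar_mid (a point): centre of the loose flat brass bar to be taken: 240 x 24 x 8 mm, 0.27 to 0.53 kg, lying in any one of the three channels. Its x runs along the bar (to the rear of the rack), y across its 24 mm width, z up through its 8 mm thickness (centre 4 mm above the underside). 135 to 150 mm of it is under the cover; its near end lies 4 to 16 mm behind the lip
- bar_near_end (a point): centre of the flat bar's near end face (120 mm from its centre; at the lip at the start)
- bar_far_end (a point): centre of the flat bar's far end face (under the cover at the start)
- square_a_mid (a point): centre of a loose square brass bar, 240 x 10 x 10 mm, in another channel; to be left there (within 15 mm)
- square_b_mid (a point): centre of the second loose square brass bar, the same, in the remaining channel; to be left there (within 15 mm)
- board: fixed sawing board: dark steel base 290 (x) x 90 (y) x 14 mm; origin at the centre of its underside on the bench, x along it, z up. Two wooden cross battens, 14 mm wide, full width, centred at x = -85 and +85 mm, tops at z = 28 mm, carry the bar (its centre then at z = 32 mm); between them 14 mm of free depth under the bar. Steel stop block across the -x end
- stop_face (a point): centre line of the stop block's inner face (board x = -127 mm, z = 32 mm), which faces the board's +x: one end of the bar is butted against it (bar centre then 120 mm from it). The block is 18 mm thick, 90 mm wide, its top 46 mm above the bench
- pliers: bystander: loose steel pliers, about 130 mm long, lying flat; origin at the joint
- hammer: bystander: loose hammer lying flat along its x
- bench_block: bystander: loose steel block 60 x 60 x 20 mm
- jar: bystander: loose glass jar, 54 mm wide, 60 mm high
- mug: bystander: loose white mug, 76 mm wide, 90 mm high
Mind the look-alikes: they are no part of the job. Leave any black or white look-alike of the part that bears bar_mid alone.

How it is judged:
On the way, in this order (a step that is already met when the one before it is completed fails the run):
1. the near end of the flat bar is over the lip and out beyond it, its far end still under the cover (x of bar_near_end in the frame of rack below -0.155 m and z of bar_near_end in the frame of rack above 0.041 m and x of bar_far_end in the frame of rack above -0.02 m), for 0.1 s.
2. the flat bar is drawn clear of the cover (x of bar_far_end in the frame of rack below -0.033 m), for 0.1 s.
At the end, for the whole second after the job is handed in: The flat bar lies at rest on both battens of the sawing board (centre 29 to 35 mm above the bench), along the board within 0.07 rad and within 25 mm of its middle line, with one end within 2.5 mm of the stop's face; the square bars are within 15 mm of where they were (x of bar_mid in the frame of board between -0.0095 and -0.004 m and y of bar_mid in the frame of board between -0.025 and 0.025 m and z of bar_mid in the frame of board between 0.029 and 0.035 m and angle between the x axis of bar_mid and the x axis of board, either way round below 0.07 rad and linear speed of flat_bar below 0.01 m/s and distance of each of square_a_mid, square_b_mid from where it was at the start of the episode below 0.015 m); the robot touches nothing.
It fails at once if the flat bar is forced against the rack (over 90 N) (contact force between flat_bar and rack above 90 N).
It fails at once if the flat bar is rammed into the sawing board (over 90 N) (contact force between flat_bar and board above 90 N).
It fails at once if the flat bar is let fall (over 0.6 m/s out of the fingers, a drop of about 20 mm) (linear speed of flat_bar above 0.6 m/s and contact force between the fingers and flat_bar below 0.1 N).
It fails at once if a square bar is moved by more than 15 mm (distance of any of square_a_mid, square_b_mid from where it was at the start of the episode above 0.015 m).
It fails at once if a bystander on the bench is moved by more than 20 mm (distance of any of pliers, hammer, bench_block, jar, mug from where it was at the start of the episode above 0.02 m).
It also fails if it takes over 58 s, if anything falls off the work surface, if the arm or the gripper's body presses on something with over 40 N, if the wrist force passes 120 N, or if a joint passes its speed limit or range.

## Robot

A 7-joint arm with a two-finger parallel gripper is mounted at the origin on the work surface. World frame = base frame: x ahead of the robot, y to its left, z up, the work surface at z = 0. Lengths are in m, angles in rad, forces in N, time in s.
With the tool pointing down it reaches from about 0.425 to 0.8 m from the base axis. Payload 8.3 kg.
Tool frame: the origin (TCP) lies between the finger pads; the fingertips stand 8 mm ahead of it and the grasp point (between the pads) lies 11 mm behind it; z points along the fingers, y is the line along which they close (so a half turn about z gives the same grasp; the last joint's range is limited). The gripper opens to 85 mm and grips with 20 to 120 N. Pads are 22 mm wide; open, the fingers measure 114 mm over their backs; the gripper's body (76 mm by 85 mm) begins 54 mm behind the grasp point. The pads swing forward as they close: fully open they stand 13 mm farther back than shut.
Start: joints at [1.111, 0.383, 0.016, 1.37, -0.006, 1.388, -0.046], TCP at [0.242, -0.576, 0.239] pointing down, gripper open.
Joint ranges: [-2.95, 2.95], [-0.25, 2.06], [-1.52, 1.56], [0.18, 2.33], [-1.44, 4.58], [0.02, 2.06], [-3.01, 3.01]. Speed limits (rad/s): [2.39, 2.39, 3.01, 3.01, 3.14, 3.14, 3.14].

## Interface

Orientations are given as a 3x3 rotation matrix whose columns are the frame's x, y, z axes.
In Python, from plant import monitor, vision, env, regions_of, landmark_of gives the robot as it stands.
- The arm moves only by the shell command python3 -m crank 'ROWS' [FORCE]. ROWS is a JSON object of lists of equal length, an entry for each row: "rotation": the turn, a rotation vector about the tool's x, y, z as a fraction of full scale, a list of three; "offset": the shift along the tool's x, y, z as a fraction of full scale, a list of three; "fingers": the closure, from 0 (fully open) to 1 (shut). A call has 1 to 8 rows; each row is the pose to reach, as a shift and turn from the pose commanded when the call began, along the tool's axes at that moment, turning the shorter way round; what a row does not reach only later rows make up. Full scale, the value 1, is 25 cm for a shift and 2 pi rad for a turn. A row lasts 1/10 s, in which the tool goes at most 50 mm and 8.59 degrees, less where a joint would pass 70% of its speed; a pose out of reach is approached as far as the arm can. A call with a number of a shift or a turn outside -1 to 1 is refused whole. A call with a gripper value outside its range is refused whole. The fingers move at their own pace and stop on an object; FORCE is the grip in N (left out, the last holds). Time passes only in rows, so rows that repeat a pose let the fingers close. It gives the time, the measured TCP pose, the force, the opening and the grip force at its end, in the units of the state.
- monitor.get_state(): the state, without advancing time (a new reading comes with each control period).
- vision.read_camera(name): name is "scene" or "top" or "wrist"; returns the picture (420x560x3 uint8, blue, green, red); there is no depth.
- vision.get_calibration(name): a dict with "fov_y" (degrees; the focal length in pixels is half the picture's height over the tangent of half this angle, whatever the lens; pixels are square), "cx", "cy" (the principal point, pixels), "R" (3x3) and "t" (3): a world point X has camera coordinates R X + t. Camera axes: x right, y down, z forward; pixel columns grow to the right and rows downward; lengths in m; the calibration is good to about 2 mm. A picture is of the moment at which its call begins: read the wrist's pose just before it. get_calibration takes no time and is no camera call; for the wrist camera it gives the pose at the moment of the call.
- env.job_done(): hands the job in; it is judged then, once.
Trained networks look in the newest picture that a camera, given by its name, has taken for a name from the list of things; names that differ only in an ending like _2 or _b are one class to them, and where a whole thing is asked for, a point or a joint stands for the part that bears it (a point fixed in the world has none). Each returns a list of dicts, best first, with "conf" (0 to 1); they miss things now and then, are a little off and sometimes report something else, mostly with a low value. They report only what shows in the picture. A call takes as long as a camera call. They do not tell look-alikes from the thing itself.
- regions_of(camera, label): "mask" (420x560 bool, what is visible of it) and "position" ([column, row] in pixels, amid what is visible of it).
- landmark_of(camera, label): "position" ([column, row] in pixels: a listed point, or the origin of a listed thing).
The state is a dict: "time_s": time; "joints": joint angles; "dq": joint speeds; "joint_efforts": joint torques, N m; "tcp_pos": TCP position; "tool_rot": TCP orientation; "ft_force": force on the tool from outside, world axes, zero at the start; "moment": the same for the moment, N m; "gripper_width": finger opening in m; "grasp_force": force on a finger pad.
Only numpy, scipy, OpenCV 4.12 (cv2) and the standard library are available. Lean on these libraries where they do the work, as an engineer would, in place of code of your own. Each camera call takes 0.05 s, during which the arm holds its last target. There are 200 camera calls.

## Working session

There is one attempt and no reset: what is moved stays moved. The work goes in short steps, Python scripts to look and compute and a shell command to move; the robot and the scene stay as the last step left them, time stands still between calls to the robot, and variables do not carry over. Pictures are saved under pics/ and viewed, at most 10 in all, crops included, and the job is handed in when it is done.

```bash
ls; mkdir -p pics
python3 - <<'E'
from plant import monitor, vision, env, regions_of, landmark_of
import cv2,numpy as np
s=monitor.get_state();print(s['time_s'],s['tcp_pos'],np.round(s['tool_rot'],3).tolist(),s['gripper_width'])
ims=[]
for c in ['scene','top','wrist']:
    im=vision.read_camera(c);cv2.imwrite(f'pics/{c}0.png',im);ims.append(im)
    k=vision.get_calibration(c);print(c,k['fov_y'],k['cx'],k['cy'],np.round(k['R'],3).tolist(),np.round(k['t'],3).tolist())
    for l in ['rack','rack_lip','rack_floor','cover_mouth','bar_mid','bar_near_end','bar_far_end','square_a_mid','board','stop_face']:
        print(l,[(np.round(d['position']).tolist(),round(d['conf'],2)) for d in landmark_of(c,l)][:4])
E
```

```text
pics
0.0 [ 0.24140444 -0.57596719  0.23826825] [[0.922, 0.387, -0.001], [0.387, -0.922, 0.002], [-0.0, -0.002, -1.0]] 0.08543511072577144
scene 53.07867011070354 276.2550577553077 210.28582467923746 [[0.706, 0.708, -0.006], [0.405, -0.411, -0.817], [-0.581, 0.574, -0.577]] [-0.321, -0.106, 1.424]
rack [([349.0, 230.0], 0.68), ([370.0, 181.0], 0.2)]
rack_lip [([318.0, 234.0], 0.77)]
rack_floor [([343.0, 221.0], 0.6), ([317.0, 186.0], 0.24)]
cover_mouth [([344.0, 219.0], 0.97)]
bar_mid [([140.0, 255.0], 0.91), ([346.0, 220.0], 0.54), ([278.0, 162.0], 0.54)]
bar_near_end [([188.0, 253.0], 0.74), ([308.0, 154.0], 0.7), ([317.0, 233.0], 0.64)]
bar_far_end [([93.0, 260.0], 0.78), ([248.0, 169.0], 0.65)]
square_a_mid [([363.0, 226.0], 0.75), ([317.0, 233.0], 0.51)]
board [([224.0, 297.0], 0.77), ([365.0, 227.0], 0.7), ([346.0, 220.0], 0.28)]
stop_face []
top 43.4690081462543 281.38282277300107 210.06640113178585 [[0.012, -1.0, 0.005], [-0.995, -0.012, -0.095], [0.095, -0.004, -0.995]] [0.03, 0.437, 1.514]
rack [([231.0, 167.0], 0.83)]
rack_lip [([279.0, 171.0], 0.74)]
rack_floor [([244.0, 166.0], 0.78)]
cover_mouth [([242.0, 164.0], 0.58)]
bar_mid [([185.0, 306.0], 0.96), ([234.0, 167.0], 0.81), ([397.0, 276.0], 0.79)]
bar_near_end [([149.0, 292.0], 0.95), ([364.0, 245.0], 0.88), ([191.0, 233.0], 0.59), ([275.0, 172.0], 0.5)]
bar_far_end [([229.0, 316.0], 0.58), ([429.0, 301.0], 0.57)]
square_a_mid [([239.0, 151.0], 0.62)]
board [([376.0, 181.0], 0.76)]
stop_face [([417.0, 199.0], 0.68), ([192.0, 235.0], 0.68)]
wrist 61.44050262996062 283.96320495019603 201.48952378113256 [[0.388, -0.922, 0.001], [-0.89, -0.375, 0.259], [-0.238, -0.101, -0.966]] [-0.624, -0.034, 0.378]
rack []
rack_lip []
rack_floor []
cover_mouth []
bar_mid [([26.0, 56.0], 0.73)]
bar_near_end []
bar_far_end [([98.0, 163.0], 0.82)]
square_a_mid []
board []
stop_face []
```

View pics/top0.png

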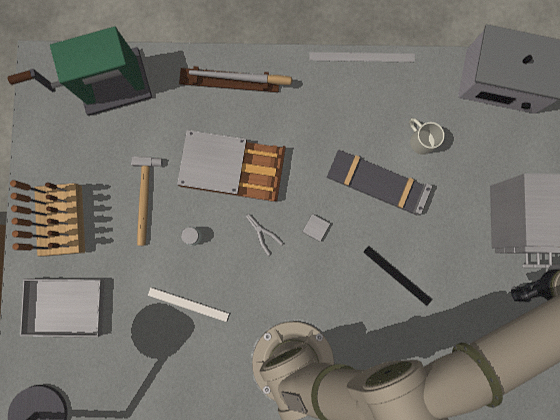

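View pics/scene0.png

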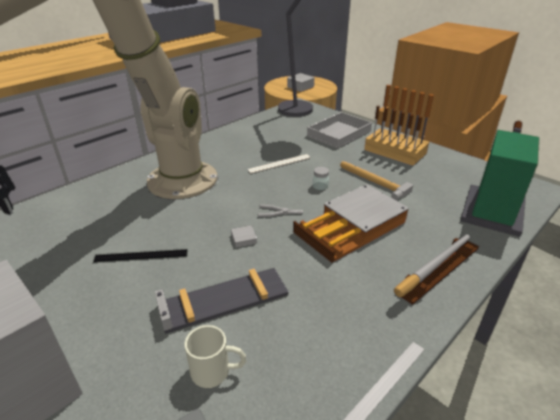

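The top view shows the rack at (231,167) with its lip at the right, and the board at (376,181) with its stop at the right end (423,198). The black bar at (397,276) and the white bar at (188,304) are look-alikes. The flat brass bar must be one of three bars in the rack, at rows of about 150, 170 and 187. I'll confirm that in an enlarged crop.

```bash
cat > h.py <<'E'
from plant import monitor, vision, env, regions_of, landmark_of
import cv2,numpy as np
np.set_printoptions(precision=4,suppress=True)
def K(c):
    k=vision.get_calibration(c);f=210/np.tan(np.radians(k['fov_y'])/2)
    return f,k['cx'],k['cy'],np.array(k['R']),np.array(k['t'])
def w(c,p,z,k=None):
    f,cx,cy,R,t=k or K(c); p=np.atleast_2d(p).astype(float)
    d=np.c_[(p[:,0]-cx)/f,(p[:,1]-cy)/f,np.ones(len(p))]@R; o=-R.T@t
    return o+d*((z-o[2])/d[:,2])[:,None]
def px(c,X,k=None):
    f,cx,cy,R,t=k or K(c); q=np.atleast_2d(X)@R.T+t
    return q[:,:2]/q[:,2:]*f+[cx,cy]
E
python3 - <<'E'
from h import *
print(vision.get_calibration('top').keys())
im=cv2.imread('pics/top0.png')
a=cv2.resize(im[120:210,170:295],None,fx=6,fy=6,interpolation=cv2.INTER_CUBIC)
cv2.imwrite('pics/rackcrop.png',a)
b=cv2.resize(im[140:222,318:443],None,fx=6,fy=6,interpolation=cv2.INTER_CUBIC)
cv2.imwrite('pics/boardcrop.png',b)
for l in ['pliers','hammer','bench_block','jar','mug']:
  for d in landmark_of('top',l)[:1]: print(l,w('top',d['position'],0.02)[0],d['conf'])
E
```

```text
dict_keys(['fov_y', 'cx', 'cy', 'R', 't'])
pliers [0.3763 0.1052 0.02  ] 0.7
hammer [0.4684 0.4376 0.02  ] 0.88
bench_block [ 0.3894 -0.0592  0.02  ] 0.98
jar [0.3572 0.2912 0.02  ] 0.65
mug [ 0.6359 -0.3704  0.02  ] 0.66
```

View pics/rackcrop.png

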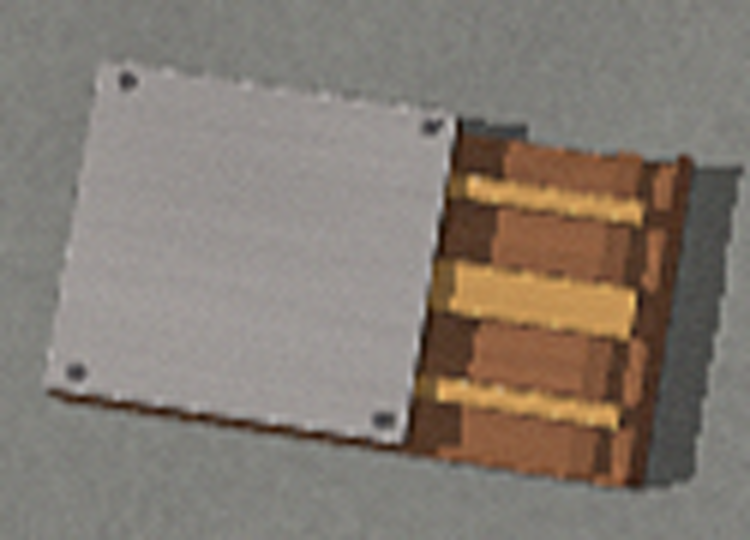

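View pics/boardcrop.png

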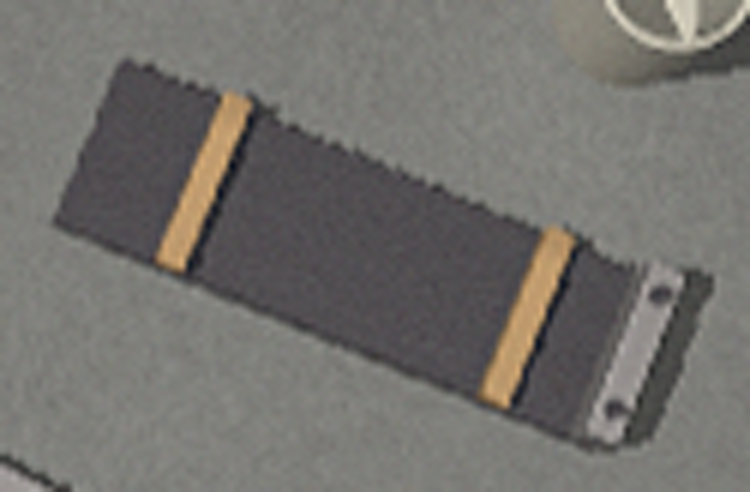

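Three brass bars lie in the rack: narrow ones at pixels (262,153) and (258,187), and a wide one at (260,170). The wide one, in the middle channel, has the 24 mm width and is the flat bar. Its near end is at about (275.5,172). The black (397,276) and white (188,304) bars are outside the rack and stay put.

Run:
```python
from h import *
from scipy.optimize import least_squares
def o(p,off): return (np.array(p)+.5)/6-.5+off
k=K('top')
def fit(L,P):
    L=np.array(L)
    def g(v):
        c,s=np.cos(v[2]),np.sin(v[2]); X=np.c_[c*L[:,0]-s*L[:,1]+v[0],s*L[:,0]+c*L[:,1]+v[1],L[:,2]]
        return (px('top',X,k)-P).ravel()
    r=least_squares(g,[.5,0,1.5]);return r.x,r.fun.reshape(-1,2)
# rack x ~ image left=world +y ; rack y = world -x => image down
P=o([(97,65),(457,120),(405,445),(48,390),(690,157),(640,487)],[170,120])
L=[(.145,-.081,.053),(-.03,-.081,.053),(-.03,.081,.053),(.145,.081,.053),(-.145,-.081,.039),(-.145,.081,.039)]
# decide y sign: x left, z toward viewer -> y = z×x = down in image
for s in (1,-1):
    r,e=fit([(a,s*b,c) for a,b,c in L],P);print('rack',s,r,np.abs(e).max())
P2=o([(236,95),(172,270),(560,230),(496,405),(645,265),(590,432)],[318,140])
for s in (1,-1):
    r,e=fit([(.085,-s*.045,.028),(.085,s*.045,.028),(-.085,-s*.045,.028),(-.085,s*.045,.028),(-.127,-s*.045,.046),(-.127,s*.045,.046)],P2);print('board',r,e)
print('bar near top edge',w('top',o([(638,287),(632,338),(462,262),(450,312)],[170,120]),.036,k))
```

```text
rack 1 [0.5624 0.182  1.4342] 1.01099327388593
rack -1 [0.5639 0.1819 1.4434] 55.8314322198203
board [ 0.5236 -0.2466  1.189 ] [[ 0.2351  0.893 ]
 [-0.5427 -0.1862]
 [ 0.2558  0.4592]
 [-0.2772 -0.4032]
 [ 1.2138 -0.8027]
 [-0.8809  0.0535]]
board [ 0.5254 -0.2472  1.1577] [[-11.0918  27.3809]
 [ 11.8998 -29.4795]
 [-11.5327  28.8191]
 [ 11.228  -28.2726]
 [-10.8154  28.361 ]
 [ 10.5211 -27.782 ]]
bar near top edge [[0.5596 0.0531 0.036 ]
 [0.5346 0.0557 0.036 ]
 [0.5708 0.1386 0.036 ]
 [0.5462 0.1439 0.036 ]]
```

```bash
cat >> h.py <<'E'
def rel(pos,yaw,tilt=0,s=None):
    """offset/rotation units to bring the TCP to pos, tool x along yaw in the horizontal, raised by -tilt (near end up)"""
    from scipy.spatial.transform import Rotation as Ro
    s=s or monitor.get_state(); R=np.array(s['tool_rot'])
    c,n=np.cos(yaw),np.sin(yaw); T=np.array([[c,n,0],[n,-c,0],[0,0,-1]]).T.T
    T=np.c_[[c,n,0],[n,-c,0],[0,0,-1]]
    T=Ro.from_rotvec(tilt*np.array([-n,c,0])).as_matrix()@T   # +tilt: tool x points down => near (-x) end up
    print('off',R.T@(np.array(pos)-s['tcp_pos'])/.25,'rot',Ro.from_matrix(R.T@T).as_rotvec()/(2*np.pi))
E
python3 -m crank '{"offset":[[0.2,-0.2,0],[0.4,-0.4,0],[0.6,-0.6,0],[0.8,-0.8,0],[0.9,-0.9,0],[0.95,-0.95,0]],"rotation":[[0,0,-0.02],[0,0,-0.04],[0,0,-0.06],[0,0,-0.08],[0,0,-0.1],[0,0,-0.11]],"fingers":[0,0.1,0.2,0.3,0.4,0.45]}' 60
python3 -c "
from h import *
rel((.553,.08,.25),1.434)"
```

```text
time_s: 2.5
tcp_pos: [0.3557, -0.2969, 0.2396]
tool_rot: [[0.46, 0.888, 0.001], [0.888, -0.46, -0.001], [-0.0, 0.001, -1.0]]
ft_force: [0.5, -0.1, -0.1]
gripper_width: 0.047
grasp_force: 0.0
off [ 1.7016  0.0074 -0.0424] rot [ 0.0001  0.0001 -0.0543]
```

```bash
python3 -m crank '{"offset":[[0.15,0,0],[0.33,0,0],[0.5,0,0],[0.68,0,0],[0.8,0,0],[0.85,0,0]],"rotation":[[0,0,-0.01],[0,0,-0.02],[0,0,-0.03],[0,0,-0.04],[0,0,-0.05],[0,0,-0.054]],"fingers":[0.45,0.45,0.45,0.45,0.45,0.45]}'
python3 -c "
from h import *
rel((.553,.08,.25),1.434)"
```

```text
time_s: 3.1
tcp_pos: [0.4551, -0.1071, 0.2397]
tool_rot: [[0.136, 0.991, 0.001], [0.991, -0.136, 0.001], [0.001, 0.001, -1.0]]
ft_force: [0.7, -0.5, -0.4]
gripper_width: 0.0469
grasp_force: 0.0
off [ 0.7948  0.2864 -0.0405] rot [ 0.0001 -0.0001  0.0001]
```

```bash
python3 -m crank '{"offset":[[0.16,0.06,0],[0.32,0.12,-0.01],[0.5,0.18,-0.02],[0.65,0.24,-0.03],[0.76,0.28,-0.04],[0.79,0.285,-0.04],[0.79,0.285,-0.04],[0.79,0.285,-0.04]],"rotation":[[0,0,0],[0,0,0],[0,0,0],[0,0,0],[0,0,0],[0,0,0],[0,0,0],[0,0,0]],"fingers":[0.45,0.45,0.45,0.45,0.45,0.45,0.45,0.45]}'
python3 - <<'E'
from h import *
import json
k=K('wrist');im=vision.read_camera('wrist');cv2.imwrite('pics/w1.png',im)
json.dump([k[0],k[1],k[2],k[3].tolist(),k[4].tolist()],open('w1.json','w'))
# draw predicted points
def rk(v,L):
    L=np.atleast_2d(L);c,s=np.cos(v[2]),np.sin(v[2]);return np.c_[c*L[:,0]-s*L[:,1]+v[0],s*L[:,0]+c*L[:,1]+v[1],L[:,2]]
L=[(-.03,-.081,.053),(-.03,.081,.053),(-.145,-.081,.039),(-.145,.081,.039),(-.12,0,.028),(-.129,0,.036)]
p=px('wrist',rk((.5624,.182,1.4342),L),k);print(p)
for q in p: cv2.drawMarker(im,tuple(int(round(a)) for a in q),(255,0,255),0,8)
cv2.imwrite('pics/w1m.png',cv2.resize(im,(800,600)))
E
```

```text
time_s: 3.9
tcp_pos: [0.5524, 0.0727, 0.249]
tool_rot: [[0.145, 0.989, -0.001], [0.989, -0.145, -0.001], [-0.001, -0.0, -1.0]]
ft_force: [0.3, -0.3, 0.1]
gripper_width: 0.047
grasp_force: 0.0
[[367.5352  91.1631]
 [186.697   92.547 ]
 [358.2499 209.8926]
 [199.2667 211.0504]
 [278.6102 184.167 ]
 [278.6017 194.5203]]
```

View pics/w1m.png

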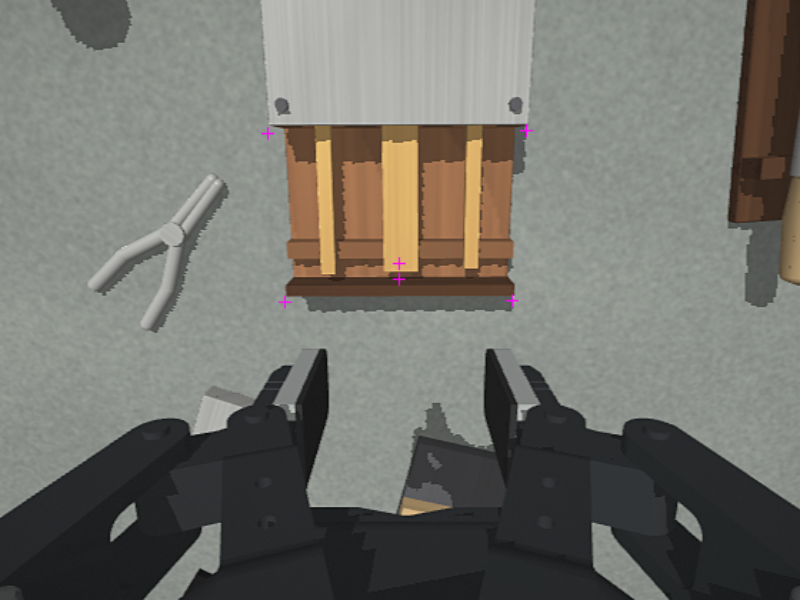

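The wrist view shows the rack squarely. The flat bar's near end runs from (385,271) to (418,271) in the enlarged picture, the cover edge is at row 125 and the lip's outer edge at row 295. I'll refit the rack from this.

Run:
```python
from h import *
import json
from scipy.optimize import least_squares
k=json.load(open('w1.json'));k=(k[0],k[1],k[2],np.array(k[3]),np.array(k[4]))
L=np.array([(-.03,-.081,.053),(-.03,.081,.053),(-.145,-.081,.039),(-.145,.081,.039)])
P=(np.array([(531,124.5),(268,126),(514,296),(286,296)])+.5)*.7-.5
def g(v):
    c,s=np.cos(v[2]),np.sin(v[2]);return (px('w',np.c_[c*L[:,0]-s*L[:,1]+v[0],s*L[:,0]+c*L[:,1]+v[1],L[:,2]],k)-P).ravel()
r=least_squares(g,[.56,.18,1.43]);print(r.x,r.fun)
v=r.x
c,s=np.cos(v[2]),np.sin(v[2]);Ri=np.array([[c,s],[-s,c]])
b=w('w',(np.array([(385,271.5),(418,271.5),(383,127),(418.5,127)])+.5)*.7-.5,.036,k);print(b);print((b[:,:2]-v[:2])@Ri.T)
gx=v[:2]+np.array([c,s])*(-.058);print('grip',gx)
rel((*gx,.10),v[2])
```

```text
[0.5651 0.1854 1.4285] [-1.5319  0.3462  1.1658 -0.3945  0.1173 -0.2285  0.2983  0.0638]
[[0.5363 0.0603 0.036 ]
 [0.5594 0.057  0.036 ]
 [0.55   0.1569 0.036 ]
 [0.5731 0.1536 0.036 ]]
[[-0.1279  0.0108]
 [-0.1279 -0.0126]
 [-0.0303  0.0109]
 [-0.0303 -0.0125]]
grip [0.5569 0.128 ]
off [ 0.2233 -0.0147  0.5962] rot [-0.      0.0002 -0.0007]
```

```bash
python3 -m crank '{"offset":[[0.06,0,0.1],[0.12,0,0.25],[0.18,-0.01,0.4],[0.22,-0.015,0.54],[0.223,-0.015,0.59],[0.223,-0.015,0.596],[0.223,-0.015,0.596]],"rotation":[[0,0,0],[0,0,0],[0,0,-0.0005],[0,0,-0.0007],[0,0,-0.0007],[0,0,-0.0007],[0,0,-0.0007]],"fingers":[0.45,0.45,0.45,0.45,0.45,0.45,0.45]}'
python3 -c "
from h import *
import numpy as np
c=np.array([.5645,.1848]);y=1.43
g=c-.058*np.array([np.cos(y),np.sin(y)])+.001*np.array([np.sin(y),-np.cos(y)]);print(g)
rel((*g,.024),y)
import cv2
im=vision.read_camera('wrist');cv2.imwrite('pics/w2.png',im)
"
```

```text
time_s: 4.65
tcp_pos: [0.5579, 0.1289, 0.1016]
tool_rot: [[0.141, 0.99, 0.002], [0.99, -0.141, -0.0], [-0.0, 0.002, -1.0]]
ft_force: [0.1, -0.6, -0.2]
gripper_width: 0.0467
grasp_force: 0.0
[0.5574 0.1272]
off [-0.007  -0.0016  0.3106] rot [ 0.0002  0.     -0.0001]
```

View pics/w2.png

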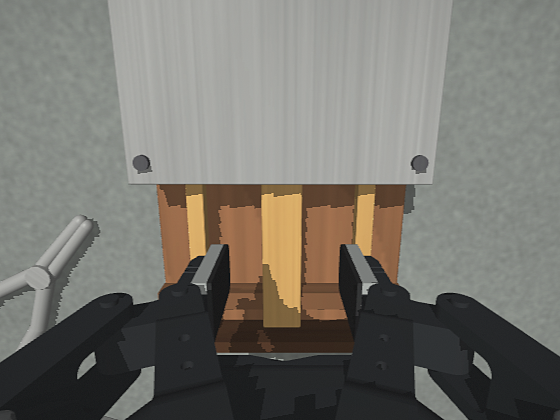

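The fingers straddle the flat bar centrally: the bar is at column 281 and the fingers at 227 and 341. They sit clear of the square bars. I'll narrow them a little, descend and grip.

```bash
python3 -m crank '{"offset":[[-0.007,0,0.06],[-0.007,0,0.14],[-0.007,0,0.22],[-0.007,0,0.28],[-0.007,0,0.31],[-0.007,0,0.31]],"rotation":[[0,0,0],[0,0,0],[0,0,0],[0,0,0],[0,0,0],[0,0,0]],"fingers":[0.53,0.54,0.54,0.54,0.54,0.54]}'
python3 -c "
from h import *
rel((.5574,.1272,.024),1.43)"
```

```text
time_s: 5.3
tcp_pos: [0.5564, 0.1285, 0.0222]
tool_rot: [[0.139, 0.99, -0.001], [0.99, -0.139, -0.0], [-0.0, -0.001, -1.0]]
ft_force: [-0.2, 0.4, -0.4]
gripper_width: 0.0392
grasp_force: 0.0
off [-0.0045  0.0046 -0.0074] rot [-0.0001  0.      0.0002]
```

```bash
python3 -m crank '{"offset":[[0,0.003,-0.008],[0,0.003,-0.008],[0,0.003,-0.008],[0,0.003,-0.008],[0,0.003,-0.008],[0,0.003,-0.008]],"rotation":[[0,0,0],[0,0,0],[0,0,0],[0,0,0],[0,0,0],[0,0,0]],"fingers":[0.8,1,1,1,1,1]}' 110
python3 - <<'E'
from h import *
# target: line with bottom 9.5mm above floor at the mouth, tilt .065 (from level). bar grips at rack x -.058 -> rise there
s=monitor.get_state()
v=np.array([.5645,.1848]);y=1.43
p=np.array(s['tcp_pos']);c,n=np.cos(y),np.sin(y)
gx=(p[:2]-v)@[c,n];print('rack x of grip',gx,p)
E
```

```text
time_s: 5.9
tcp_pos: [0.558, 0.1288, 0.026]
tool_rot: [[0.139, 0.99, 0.002], [0.99, -0.139, 0.0], [0.0, 0.002, -1.0]]
ft_force: [-2.6, -0.5, 6.5]
gripper_width: 0.0213
grasp_force: 108.4
rack x of grip -0.05635912209901025 [0.558  0.1288 0.026 ]
```

```bash
python3 -m crank '{"offset":[[0,0,-0.006],[0,0,-0.012],[0,0,-0.018],[0,0,-0.024],[0,0,-0.03],[0,0,-0.036],[0,0,-0.042],[0,0,-0.042]],"rotation":[[0,-0.0013,0],[0,-0.0027,0],[0,-0.004,0],[0,-0.0054,0],[0,-0.0068,0],[0,-0.0081,0],[0,-0.0095,0],[0,-0.0095,0]],"fingers":[1,1,1,1,1,1,1,1]}'
python3 - <<'E'
from h import *
k=K('wrist');im=vision.read_camera('wrist');cv2.imwrite('pics/w3.png',im)
im2=vision.read_camera('scene')
cv2.imwrite('pics/c3.png',np.hstack([cv2.resize(im[150:390,180:390],(420,480)),cv2.resize(im2[170:270,280:360],(384,480),interpolation=cv2.INTER_CUBIC)])[:,:800])
E
```

```text
time_s: 6.7
tcp_pos: [0.5575, 0.129, 0.0355]
tool_rot: [[0.138, 0.99, -0.008], [0.989, -0.138, -0.059], [-0.06, 0.0, -0.998]]
ft_force: [1.5, 0.4, -3.4]
gripper_width: 0.0214
grasp_force: 107.8
```

View pics/c3.png

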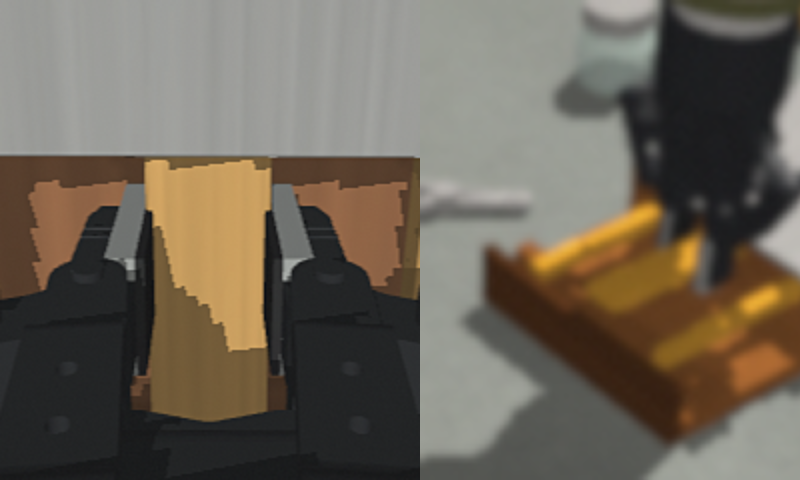

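The bar is held with the near end raised and the far end still under the cover, and the forces are small. I'll draw it out along its own axis.

```bash
python3 -m crank '{"offset":[[0,0,-0.004],[-0.03,0,-0.004],[-0.07,0,-0.004],[-0.11,0,-0.004],[-0.15,0,-0.004],[-0.18,0,-0.004],[-0.2,0,-0.004],[-0.2,0,-0.004]],"rotation":[[0,0,0],[0,0,0],[0,0,0],[0,0,0],[0,0,0],[0,0,0],[0,0,0],[0,0,0]],"fingers":[1,1,1,1,1,1,1,1]}'
python3 - <<'E'
from h import *
k=K('wrist');im=vision.read_camera('wrist');cv2.imwrite('pics/w4.png',im)
im2=vision.read_camera('scene')
cv2.imwrite('pics/c4.png',np.hstack([cv2.resize(im[150:390,180:390],(420,480)),cv2.resize(im2[170:270,280:360],(384,480),interpolation=cv2.INTER_CUBIC)])[:,:800])
E
```

```text
time_s: 7.6
tcp_pos: [0.5505, 0.0779, 0.0393]
tool_rot: [[0.14, 0.99, -0.008], [0.988, -0.14, -0.06], [-0.06, -0.0, -0.998]]
ft_force: [0.1, 0.1, -4.0]
gripper_width: 0.0212
grasp_force: 107.9
```

View pics/c4.png

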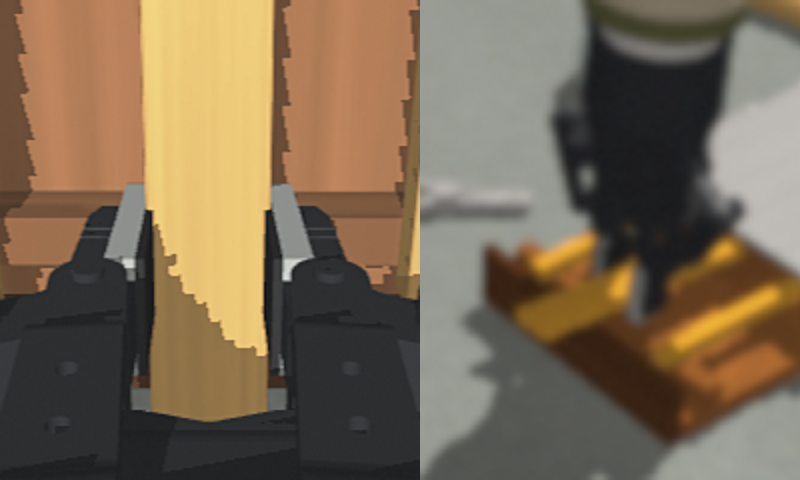

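The near end is over and beyond the lip, so step 1 should be met. The fingertips, at about z 0.032, would hit the lip (0.039) if I kept drawing, so I'll steepen the bar first.

Run:
```python
from h import *
v=np.array([.5645,.1848]);y=1.43;d=np.array([np.cos(y),np.sin(y)])
s=monitor.get_state();p=np.array(s['tcp_pos']);print(p,(p[:2]-v)@d,(p[:2]-v)@[-d[1],d[0]])
g=(p[:2]-v)@d;lat=(p[:2]-v)@[-d[1],d[0]]
for gx,z,t in [(-.118,.0475,.12),(-.135,.0510,.135),(-.16,.0545,.135)]:
    rel((*(v+gx*d+lat*np.array([-d[1],d[0]])),z),y,t,s)
```

```text
[0.5505 0.0795 0.0394] -0.10627013506394681 -0.0009213085061960341
off [-0.0488 -0.0001 -0.0298] rot [ 0.     -0.0097  0.0003]
off [-0.1175 -0.0002 -0.0397] rot [ 0.     -0.012   0.0003]
off [-0.2181 -0.0004 -0.0477] rot [ 0.     -0.012   0.0003]
```

```bash
python3 -m crank '{"offset":[[-0.02,0,-0.002],[-0.03,0,-0.006],[-0.035,0,-0.012],[-0.04,0,-0.018],[-0.042,0,-0.024],[-0.045,0,-0.03],[-0.047,0,-0.031],[-0.047,0,-0.031]],"rotation":[[0,-0.001,0],[0,-0.002,0],[0,-0.004,0],[0,-0.006,0],[0,-0.008,0],[0,-0.0097,0],[0,-0.0097,0],[0,-0.0097,0]],"fingers":[1,1,1,1,1,1,1,1]}'
python3 - <<'E'
from h import *
im=vision.read_camera('wrist');cv2.imwrite('pics/w5.png',im)
v=np.array([.5645,.1848]);y=1.43;d=np.array([np.cos(y),np.sin(y)])
s=monitor.get_state();p=np.array(s['tcp_pos']);print(p,(p[:2]-v)@d,(p[:2]-v)@[-d[1],d[0]])
lat=(p[:2]-v)@[-d[1],d[0]]
for gx,z,t in [(-.135,.0510,.135),(-.16,.0545,.135)]:
    rel((*(v+gx*d+lat*np.array([-d[1],d[0]])),z),y,t,s)
E
```

```text
time_s: 8.5
tcp_pos: [0.549, 0.0683, 0.0478]
tool_rot: [[0.137, 0.99, -0.016], [0.983, -0.138, -0.119], [-0.12, 0.0, -0.993]]
ft_force: [0.9, 0.0, -3.8]
gripper_width: 0.0211
grasp_force: 107.9
[0.5489 0.0681 0.0477] -0.11773624412779926 -0.0009597998874117869
off [-0.0701 -0.0001 -0.0046] rot [ 0.     -0.0023  0.0003]
off [-0.1711 -0.0003 -0.0065] rot [ 0.     -0.0023  0.0003]
```

View pics/w5.png

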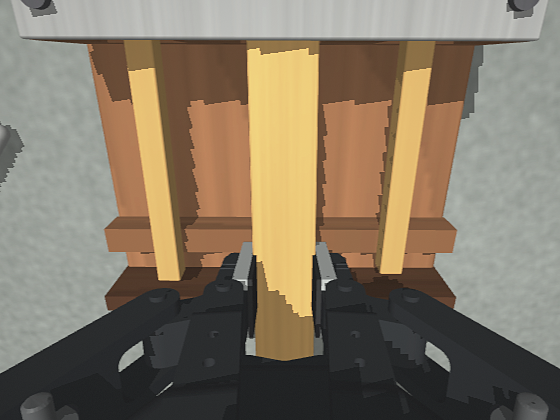

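The bar hangs free at columns 250–320, and the wrist force is only its weight. I'll draw on over the lip, then clear of the cover.

```bash
python3 -m crank '{"offset":[[-0.015,0,-0.002],[-0.035,0,-0.004],[-0.06,0,-0.006],[-0.085,0,-0.007],[-0.11,0,-0.008],[-0.14,0,-0.008],[-0.17,0,-0.008],[-0.18,0,-0.008]],"rotation":[[0,-0.0005,0],[0,-0.001,0],[0,-0.002,0],[0,-0.0023,0],[0,-0.0023,0],[0,-0.0023,0],[0,-0.0023,0],[0,-0.0023,0]],"fingers":[1,1,1,1,1,1,1,1]}' &&
python3 -m crank '{"offset":[[-0.02,0,0],[-0.06,0,0],[-0.1,0,0],[-0.14,0,0],[-0.18,0,0],[-0.22,0,0],[-0.25,0,0],[-0.26,0,0]],"rotation":[[0,0,0],[0,0,0],[0,0,0],[0,0,0],[0,0,0],[0,0,0],[0,0,0],[0,0,0]],"fingers":[1,1,1,1,1,1,1,1]}'
python3 - <<'E'
from h import *
im=vision.read_camera('wrist');cv2.imwrite('pics/w6.png',im)
v=np.array([.5645,.1848]);y=1.43;d=np.array([np.cos(y),np.sin(y)])
s=monitor.get_state();p=np.array(s['tcp_pos']);print(p,(p[:2]-v)@d,(p[:2]-v)@[-d[1],d[0]])
im2=vision.read_camera('top');cv2.imwrite('pics/t6.png',im2)
cv2.imwrite('pics/c6.png',np.hstack([cv2.resize(im,(533,400)),cv2.resize(im2[110:260,170:270],(266,400))]))
E
```

```text
time_s: 9.35
tcp_pos: [0.5427, 0.0225, 0.0552]
tool_rot: [[0.139, 0.99, -0.019], [0.981, -0.14, -0.134], [-0.135, 0.0, -0.991]]
ft_force: [0.1, 0.6, -4.8]
gripper_width: 0.0211
grasp_force: 107.9
time_s: 10.15
tcp_pos: [0.5337, -0.0411, 0.064]
tool_rot: [[0.139, 0.99, -0.019], [0.981, -0.14, -0.134], [-0.135, 0.0, -0.991]]
ft_force: [0.6, 0.3, -4.3]
gripper_width: 0.0215
grasp_force: 107.9
[ 0.5338 -0.0409  0.064 ] -0.22779589383014479 -0.0012365179907505388
```

View pics/c6.png

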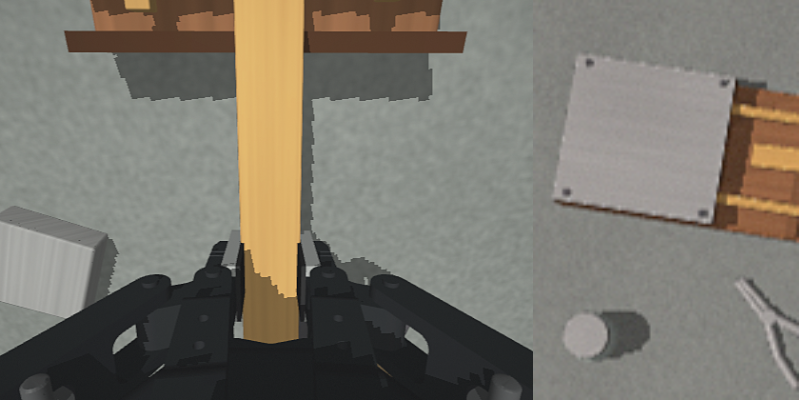

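The bar is clear of the cover and the square bars are in place. Next I'll raise and level it, then carry it over the board.

Run:
```python
from h import *
s=monitor.get_state()
rel((.5338,-.0409,.13),1.43,0,s)
rel((.5057,-.2911,.12),1.189,0,s)
```

```text
off [-0.0385  0.0003 -0.2612] rot [0.     0.0215 0.0001]
off [-1.0307  0.0285 -0.086 ] rot [0.0026 0.0214 0.0384]
```

```bash
python3 -m crank '{"offset":[[-0.005,0,-0.04],[-0.012,0,-0.08],[-0.02,0,-0.13],[-0.026,0,-0.18],[-0.034,0,-0.23],[-0.038,0,-0.26],[-0.038,0,-0.26]],"rotation":[[0,0.002,0],[0,0.006,0],[0,0.01,0],[0,0.014,0],[0,0.018,0],[0,0.0215,0],[0,0.0215,0]],"fingers":[1,1,1,1,1,1,1]}'
python3 -c "
from h import *
rel((.5057,-.2911,.12),1.189)"
```

```text
time_s: 10.95
tcp_pos: [0.5346, -0.0409, 0.1311]
tool_rot: [[0.14, 0.99, 0.003], [0.99, -0.14, 0.0], [0.001, 0.003, -1.0]]
ft_force: [-0.0, 0.1, -4.8]
gripper_width: 0.0215
grasp_force: 108.2
off [-1.007   0.0252  0.0437] rot [ 0.0004 -0.0001  0.0385]
```

```bash
python3 -m crank '{"offset":[[-0.08,0,0],[-0.2,0,0],[-0.35,0.01,0],[-0.52,0.015,0.01],[-0.69,0.02,0.02],[-0.85,0.025,0.03],[-0.96,0.025,0.04],[-1,0.025,0.044]],"rotation":[[0,0,0.003],[0,0,0.008],[0,0,0.014],[0,0,0.02],[0,0,0.026],[0,0,0.032],[0,0,0.037],[0.0004,0,0.0385]],"fingers":[1,1,1,1,1,1,1,1]}' && python3 -m crank '{"offset":[[0,0,0],[0,0,0]],"rotation":[[0,0,0],[0,0,0]],"fingers":[1,1]}'
python3 - <<'E'
from h import *
k=K('wrist');im=vision.read_camera('wrist');im2=vision.read_camera('top')
cv2.imwrite('pics/w7.png',im);cv2.imwrite('pics/t7.png',im2)
s=monitor.get_state();print(s['tcp_pos'])
# predicted board points in wrist view
v=(.5236,-.2466,1.189);c,n=np.cos(v[2]),np.sin(v[2])
L=np.array([(.145,-.045,.014),(.145,.045,.014),(.078,-.045,.028),(.078,.045,.028),(.092,-.045,.028),(.092,.045,.028)])
q=px('w',np.c_[c*L[:,0]-n*L[:,1]+v[0],n*L[:,0]+c*L[:,1]+v[1],L[:,2]],k);print(q)
for a in q: cv2.drawMarker(im,tuple(int(round(z)) for z in a),(255,0,255),0,8)
cv2.imwrite('pics/c7.png',np.hstack([cv2.resize(im,(560,420)),cv2.resize(im2[130:235,323:383],(240,420))]))
E
```

```text
time_s: 11.75
tcp_pos: [0.5033, -0.2928, 0.1174]
tool_rot: [[0.378, 0.926, -0.005], [0.926, -0.378, -0.0], [-0.002, -0.004, -1.0]]
ft_force: [-0.7, -0.3, -3.5]
gripper_width: 0.0211
grasp_force: 108.2
time_s: 11.95
tcp_pos: [0.5058, -0.2868, 0.1183]
tool_rot: [[0.37, 0.929, -0.003], [0.929, -0.37, 0.002], [0.001, -0.003, -1.0]]
ft_force: [0.0, 0.7, -4.3]
gripper_width: 0.0212
grasp_force: 108.1
[ 0.5062 -0.2864  0.1186]
[[ 368.0621 -115.6189]
 [ 209.0337 -116.3597]
 [ 365.8944    8.8026]
 [ 209.8211    8.0466]
 [ 367.4943  -18.5601]
 [ 208.6006  -19.3233]]
```

View pics/c7.png

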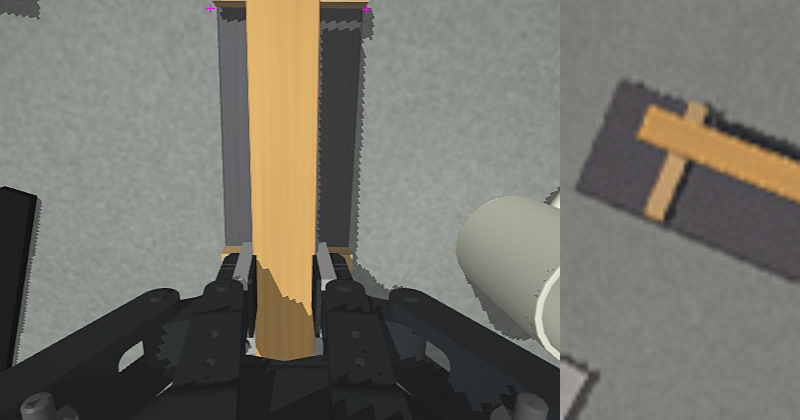

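The board lines up with the prediction: the far batten's edge is at row 6 against a predicted 8, and it spans columns 217–366 around the bar. I'll lower to just above the battens, leaving about 12 mm to the stop.

```bash
python3 -m crank '{"offset":[[0,0,0.05],[0,0,0.12],[0,0,0.19],[0,0,0.25],[0,0,0.3],[0,0,0.33],[0,0,0.35],[0,0,0.35]],"rotation":[[0,0,0],[0,0,0],[0,0,0],[0,0,0],[0,0,0],[0,0,0],[0,0,0],[0,0,0]],"fingers":[1,1,1,1,1,1,1,1]}'
python3 -c "
from h import *
s=monitor.get_state();print(s['tcp_pos'],s['ft_force'])"
```

```text
time_s: 12.85
tcp_pos: [0.5049, -0.2886, 0.0306]
tool_rot: [[0.372, 0.928, -0.003], [0.928, -0.372, 0.001], [-0.0, -0.003, -1.0]]
ft_force: [0.8, 0.6, -4.5]
gripper_width: 0.0211
grasp_force: 108.2
[ 0.5049 -0.2886  0.0306] [ 0.8459  0.5767 -4.5474]
```

```bash
python3 -m crank '{"offset":[[-0.008,0,0],[-0.016,0,0],[-0.024,0,0.002],[-0.024,0,0.004],[-0.024,0,0.004],[-0.024,0,0.004]],"rotation":[[0,0,0],[0,0,0],[0,0,0],[0,0,0],[0,0,0],[0,0,0]],"fingers":[1,1,1,1,1,1]}'
python3 -m crank '{"offset":[[-0.002,0,0],[-0.004,0,0],[-0.006,0,0],[-0.008,0,0],[-0.008,0,0],[-0.008,0,0]],"rotation":[[0,0,0],[0,0,0],[0,0,0],[0,0,0],[0,0,0],[0,0,0]],"fingers":[1,1,1,1,1,1]}'
```

```text
time_s: 13.45
tcp_pos: [0.5028, -0.2944, 0.0301]
tool_rot: [[0.372, 0.928, -0.002], [0.928, -0.372, 0.001], [-0.0, -0.003, -1.0]]
ft_force: [0.6, -0.1, -4.6]
gripper_width: 0.0214
grasp_force: 108.2
time_s: 14.05
tcp_pos: [0.5026, -0.2946, 0.03]
tool_rot: [[0.371, 0.929, -0.002], [0.929, -0.371, 0.002], [0.001, -0.003, -1.0]]
ft_force: [1.6, 4.9, -3.9]
gripper_width: 0.0213
grasp_force: 108.2
```

It contacted the stop with about 5 N. Next I'll lower gently onto the battens.

```bash
python3 -m crank '{"offset":[[0,0,0.004],[0,0,0.007],[0,0,0.01],[0,0,0.012],[0,0,0.012]],"rotation":[[0,0,0],[0,0,0],[0,0,0],[0,0,0],[0,0,0]],"fingers":[1,1,1,1,1]}'
python3 -m crank '{"offset":[[0,0,0.002],[0,0,0.004],[0,0,0.006],[0,0,0.006]],"rotation":[[0,0,0],[0,0,0],[0,0,0],[0,0,0]],"fingers":[1,1,1,1]}'
```

```text
time_s: 14.55
tcp_pos: [0.5032, -0.2949, 0.0277]
tool_rot: [[0.37, 0.929, -0.001], [0.929, -0.37, 0.002], [0.001, -0.002, -1.0]]
ft_force: [0.8, 5.8, 1.0]
gripper_width: 0.021
grasp_force: 108.8
time_s: 14.95
tcp_pos: [0.5033, -0.2949, 0.0264]
tool_rot: [[0.37, 0.929, -0.001], [0.929, -0.37, 0.001], [0.001, -0.001, -1.0]]
ft_force: [0.6, 5.9, 1.7]
gripper_width: 0.0216
grasp_force: 108.9
```

```bash
python3 -m crank '{"offset":[[0,0,0.002],[0,0,0.004],[0,0,0.006],[0,0,0.006]],"rotation":[[0,0,0],[0,0,0],[0,0,0],[0,0,0]],"fingers":[1,1,1,1]}'
python3 - <<'E'
from h import *
im=vision.read_camera('wrist');im2=vision.read_camera('top');im3=vision.read_camera('scene')
print(monitor.get_state()['ft_force'],monitor.get_state()['moment'])
cv2.imwrite('pics/w8.png',im)
cv2.imwrite('pics/c8.png',np.hstack([cv2.resize(im,(400,300)),cv2.resize(im3[255:345,140:300],(400,300),interpolation=cv2.INTER_CUBIC)]))
E
```

```text
time_s: 15.35
tcp_pos: [0.5034, -0.295, 0.026]
tool_rot: [[0.37, 0.929, -0.001], [0.929, -0.37, 0.001], [0.001, -0.001, -1.0]]
ft_force: [-3.2, 7.6, 11.3]
gripper_width: 0.0213
grasp_force: 110.1
[-3.9189  7.4922 11.1565] [1.5874 0.72   0.0775]
```

View pics/c8.png

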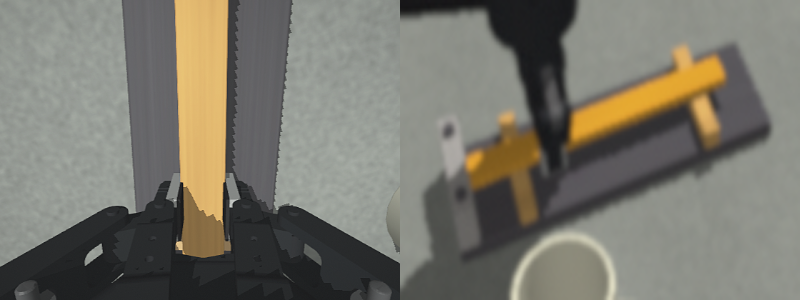

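The bar rests on both battens with its end at the stop (scene view), and the vertical force confirms it is seated. I'll release it and lift away.

```bash
python3 -m crank '{"offset":[[0,0,-0.004],[0,0,-0.004],[0,0,-0.004],[0,0,-0.004],[0,0,-0.004],[0,0,-0.004]],"rotation":[[0,0,0],[0,0,0],[0,0,0],[0,0,0],[0,0,0],[0,0,0]],"fingers":[0.9,0.8,0.7,0.6,0.5,0.45]}' 20
python3 -m crank '{"offset":[[0,0,-0.03],[0,0,-0.1],[0,0,-0.2],[0,0,-0.35],[0,0,-0.5],[0,0,-0.65],[0,0,-0.7],[0,0,-0.7]],"rotation":[[0,0,0],[0,0,0],[0,0,0],[0,0,0],[0,0,0],[0,0,0],[0,0,0],[0,0,0]],"fingers":[0.45,0.45,0.45,0.45,0.45,0.45,0.45,0.45]}'
python3 -m crank '{"offset":[[-0.15,0,0],[-0.3,0,0],[-0.4,0,0],[-0.45,0,0],[-0.45,0,0]],"rotation":[[0,0,0],[0,0,0],[0,0,0],[0,0,0],[0,0,0]],"fingers":[0.45,0.45,0.45,0.45,0.45]}'
python3 - <<'E'
from h import *
im=vision.read_camera('wrist');im2=vision.read_camera('top')
k=K('wrist');import json;json.dump([k[0],k[1],k[2],k[3].tolist(),k[4].tolist()],open('w9.json','w'))
cv2.imwrite('pics/w9.png',im);cv2.imwrite('pics/t9.png',im2)
E
```

```text
time_s: 16.1
tcp_pos: [0.502, -0.2968, 0.0252]
tool_rot: [[0.372, 0.928, -0.002], [0.928, -0.372, 0.0], [-0.001, -0.002, -1.0]]
ft_force: [-0.5, 0.6, 0.1]
gripper_width: 0.0472
grasp_force: 0.0
time_s: 16.9
tcp_pos: [0.5037, -0.2969, 0.2029]
tool_rot: [[0.372, 0.928, 0.002], [0.928, -0.372, -0.002], [-0.001, 0.002, -1.0]]
ft_force: [-0.5, -0.1, -1.1]
gripper_width: 0.047
grasp_force: 0.0
time_s: 17.4
tcp_pos: [0.459, -0.402, 0.1983]
tool_rot: [[0.375, 0.927, -0.005], [0.927, -0.375, 0.002], [0.0, -0.005, -1.0]]
ft_force: [-0.1, 0.1, -0.2]
gripper_width: 0.0471
grasp_force: 0.0
```

View pics/w9.png

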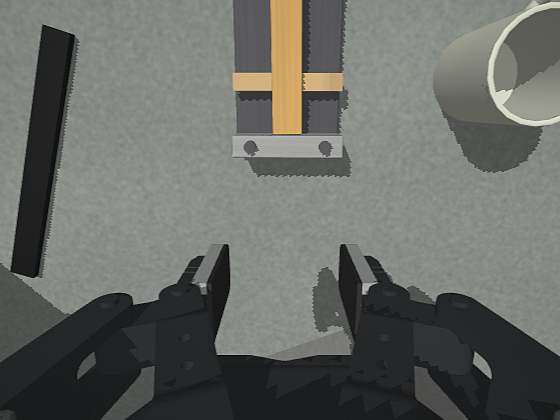

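The wrist view shows the bar square on the board. Its end (row 134) is at the stop's edge (row 135). I'll check the gap with a number and refine the pixels.

Run:
```python
from h import *
import json
k=json.load(open('w9.json'));k=(k[0],k[1],k[2],np.array(k[3]),np.array(k[4]))
im=cv2.imread('pics/w9.png')
for r in range(126,142): print(r,im[r,285],im[r,250],im[r,325])
d=np.array([.372,.928])
for z,rows in [(.036,(133,134,135)),(.046,(133,134,135,136))]:
    print(z,[w('w',(287,r+.0),z,k)[0,:2]@d for r in rows])
# battens vs bar: outer batten edges row ~72..91 z .028
print([w('w',(250,r),.028,k)[0,:2]@d for r in (72,91)])
```

```text
126 [ 99 165 209] [92 89 91] [92 89 89]
127 [100 165 209] [93 91 91] [93 89 90]
128 [ 99 164 208] [93 90 90] [93 89 89]
129 [100 165 210] [92 90 91] [91 88 88]
130 [100 165 209] [92 90 90] [91 87 88]
131 [100 165 210] [92 90 90] [92 88 88]
132 [100 167 213] [85 83 83] [88 82 84]
133 [105 181 233] [118 121 121] [119 123 122]
134 [66 79 87] [116 118 117] [114 118 117]
135 [111 108 103] [113 117 116] [ 98 100 101]
136 [186 189 187] [176 180 179] [176 180 180]
137 [169 173 173] [172 175 175] [166 170 167]
138 [168 171 171] [169 174 174] [165 168 166]
139 [166 171 169] [175 178 178] [163 167 168]
140 [164 168 168] [130 133 130] [174 179 179]
141 [163 168 167] [81 78 79] [62 58 58]
0.036 [np.float64(-0.15248543628264458), np.float64(-0.15330422756667406), np.float64(-0.15412419775510358)]
0.046 [np.float64(-0.15178793266581062), np.float64(-0.15257930562371036), np.float64(-0.15337181800881255), np.float64(-0.1541654722837291)]
[np.float64(-0.10404715726790753), np.float64(-0.11889532992334612)]
```

The gap is about 0.6–0.9 mm, inside the tolerance, and the robot is clear of everything.

```bash
python3 -c "
from h import *
print(env.job_done())"
```

```text
the job is handed in; nothing more can be done
None
```

I drew the flat brass bar out of the rack and laid it on both battens of the sawing board, its end about 0.6–0.9 mm from the stop face, then let go and handed the job in at about 17.5 s; the judge's verdict was not shown, and I saw no other bar or object disturbed in the pictures.

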